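# Seat and lock the tube head of a laboratory mixer

## Robot

A 7-joint arm with a two-finger parallel gripper is mounted at the origin on the work surface. World frame = base frame: x ahead of the robot, y to its left, z up, the work surface at z = 0. Lengths are in m, angles in rad, forces in N, time in s.
With the tool pointing down it reaches from about 0.425 to 0.95 m from the base axis. Payload 4.7 kg.
Tool frame: the origin (TCP) lies on the centre line of the jaws, within the pads' length; the fingertips stand 11 mm ahead of it and the grasp point (between the pads) lies 8 mm behind it (arm.tip_extent is the distance from the TCP to the fingertips, in m); z points along the fingers, y is the line along which they close (so a half turn about z gives the same grasp; the last joint's range is limited). The gripper opens to 87 mm and grips with 3 to 60 N. Pads are 19 mm wide; open, the fingers measure 117 mm over their backs; the gripper's body (75 mm by 190 mm) begins 51 mm behind the grasp point.
Start: joints at [1.145, 0.469, -0.049, 1.532, 0.024, 1.141, -0.082], TCP at [0.261, -0.623, 0.234] pointing down, gripper open.
Joint ranges: [-2.59, 2.59], [-0.33, 1.99], [-1.39, 1.29], [0.1, 2.45], [-1.04, 4.18], [0.21, 1.99], [-2.66, 2.66]. Speed limits (rad/s): [2.57, 2.57, 3.14, 3.14, 3.14, 3.14, 3.14].

## Interface

Orientations are given as a rotation vector (axis times angle).
In Python, from workcell import arm gives the robot as it stands.
- The arm moves only by the tool jog_arm, never from a script. Its arguments are lists of equal length, an entry for each row: "grip": the opening, from 0 (shut) to 1 (fully open); "xyz": the shift along the tool's x, y, z in mm, a list of three; "twist": the turn about the tool's z in degrees. In form: {"grip": [grip, ...], "xyz": [[dx, dy, dz], ...], "twist": [twist, ...]}. A call has 1 to 8 rows; each row is the pose to reach, as a shift and turn from the pose commanded when the call began, along the tool's axes at that moment; what a row does not reach only later rows make up. A row lasts 1/8 s, in which the tool goes at most 62.5 mm and 10.7 degrees, less where a joint would pass 70% of its speed; a pose out of reach is approached as far as the arm can. A call with a gripper value outside its range is refused whole. The fingers move at their own pace and stop on an object; "squeeze" is the grip in N (left out, the last holds). Time passes only in rows, so rows that repeat a pose let the fingers close. It gives the time, the measured TCP pose, the force, the opening and the grip force at its end, in the units of the state.
- arm.state(): the state, without advancing time (a new reading comes with each control period).
- arm.grab_frame(name): name is "side" or "top" or "wrist"; returns (picture, depth): 480x640x3 uint8, red, green, blue; 480x640 float32, m along the optical axis (not along the pixel's ray), 0 where there is no reading.
- arm.calibration(name): a dict with "fov_y" (degrees; the focal length in pixels is half the picture's height over the tangent of half this angle, whatever the lens; pixels are square), "cx", "cy" (the principal point, pixels), "R" (3x3) and "t" (3): a world point X has camera coordinates R X + t. Camera axes: x right, y down, z forward; pixel columns grow to the right and rows downward; lengths in m; the calibration is good to about 2 mm. A picture is of the moment at which its call begins: read the wrist's pose just before it. calibration takes no time and is no camera call; for the wrist camera it gives the pose at the moment of the call.
- arm.finish_job(): hands the job in; it is judged then, once.
The state is a dict: "time_s": time; "qpos": joint angles; "dq": joint speeds; "effort": joint torques, N m; "ee_pos": TCP position; "ee_rot": TCP orientation; "force": force on the tool from outside, world axes, zero at the start; "ft_torque": the same for the moment, N m; "opening": finger opening in m; "gripper_force": force on a finger pad.
Only numpy, scipy, OpenCV 4.12 (cv2) and the standard library are available. Lean on these libraries where they do the work, as an engineer would, in place of code of your own. Each camera call takes 0.05 s, during which the arm holds its last target. There are 200 camera calls.

## Task

The round tube head has been set on the mixer's drive stub but still stands proud, because the slot under its hub lies across the stub's drive bar. Turn the head by its winged knob until it drops fully home over the bar, then turn the knob clockwise until it is tight against its stop and let go. Do not hit or push the sample tubes that stand close around the wings, and leave the forceps, the small bottle and the tip box beside the mixer where they are.

Things in the scene. Friction and masses are not known exactly. Their poses are not given: they have to be found in the camera images.
- mixer: Low white tube mixer, 270 x 220 mm, fixed. Origin on the bench below its drive stub's axis; x points to its back, the sloped grey control panel is on its -x side (housing x -165 to +105, y -110 to +110 mm, deck at z 85). Two small raised white ridges on the deck (x 0, y +-88 to +-106 mm, top at z 106) beside the head's edge are in line with the drive bar.
- seat (a point): Point on the axis at the top of the mixer's steel flange (80 mm across, 100 mm above the bench), where the hub's underside rests when fully home; axes as the mixer's. From it rise a fixed stub, 28 mm in diameter and 30 mm tall, which does not turn, and the drive bar, 10 mm wide, 8 mm high, 64 mm long, crossing the stub along the mixer's y axis.
- head: Round grey tube head, 160 mm across, about 0.5 kg with knob and tubes, loose on the stub (1 mm play). Origin at the centre of the hub's underside, z up; disc at z 12 to 30 mm. It starts 8 mm proud, on the bar, at least 0.4 rad off line, and turns easily. Two raised metal ribs 10 mm wide on its rim (y +-60 to +-80 mm) mark the line of the slot under the hub.
- hub (a point): Same point and axes as the head's origin. The hub's open slot, 14 mm wide and 12 mm deep, runs along y: the head drops over the bar when this y axis lies along the mixer's y axis, either way round, within about 0.05 rad. It falls by its own weight when in line and not held up by the gripper.
- tubes: Six capped sample tubes (white caps 20 mm across) pushed fast into the head on a circle of 63 mm radius, at 0, 36, 108, 180, 216 and 288 degrees from the head's x axis towards its y axis. Cap tops at z 66 mm, inner sides 53 mm from the axis; origin and axes are the head's.
- wings (a point): On the axis of the black winged knob amid the head, 68 mm above the hub's underside: the height to grip. The wings are an upright plate 84 mm long (this point's x), 12 mm thick (y), from 26 mm below this point to 8 mm above (12 mm at the lobes), on a 40 mm round flange. Wing tips pass 11 mm from the tube caps, whose tops are 2 mm below this point.
- knob (a joint): Turn of the knob in the head: 0 at its loose stop, growing clockwise seen from above to 2.0 rad at its tight stop; starts between 0 and 0.25. It is stiff (0.25 N m) and stays where left: while the head is proud, turning the wings either way carries the head round; once the head is keyed on the bar only the knob turns.
- forceps: Bystander: steel forceps 150 mm long, lying on the bench by the mixer. Origin under the middle.
- dropper: Bystander: small white bottle, 48 mm across, 82 mm tall, beside the mixer. Origin under its base.
- tip_box: Bystander: pipette-tip box 86 x 124 x 75 mm, blue base and clear lid, beside the mixer. Origin under its base.
There are look-alikes about, which are no part of the job. Leave any orange look-alike of the head alone.

How it is judged:
By the outcome, as a careful person would: the job done as asked, in the order asked, and still so for the second after the job is handed in, with the robot touching nothing.
It also fails if it takes over 58 s, if anything falls off the work surface, if the arm or the gripper's body presses on something with over 40 N, if the wrist force passes 120 N, or if a joint passes its speed limit or range.

## Working session

There is one attempt and no reset: what is moved stays moved. The work goes in short steps, Python scripts to look and compute and a tool call to move; the robot and the scene stay as the last step left them, time stands still between calls to the robot, and variables do not carry over. Pictures are saved under pics/ and viewed, at most 10 in all, crops included, and the job is handed in when it is done.

Besides the shell and the picture viewer there is one more tool, called after "Request:" as name(argument=value, ...), one argument or row to a line, values as JSON. jog_arm: Moves the arm, as the interface text tells. Its arguments: {"type":"object","properties":{"grip":{"type":"array","items":{"type":"number"}},"xyz":{"type":"array","items":{"type":"array","items":{"type":"number"}}},"twist":{"type":"array","items":{"type":"number"}},"squeeze":{"type":"number"}},"required":["grip","xyz","twist"]}

```bash
mkdir -p pics; cat > h.py <<'E'
import numpy as np, cv2
from workcell import arm
def grab(n):
    c=arm.calibration(n); p,d=arm.grab_frame(n); return p,d,c
def pts(d,c):
    f=240/np.tan(np.radians(c['fov_y'])/2); v,u=np.mgrid[:480,:640]
    P=np.stack([(u-c['cx'])/f*d,(v-c['cy'])/f*d,d],-1)
    return (P-np.array(c['t']))@np.array(c['R'])
E
python3 - <<'E'
from h import *
for n in('top','side'):
    p,d,c=grab(n); cv2.imwrite(f'pics/{n}0.png',p[...,::-1]); np.savez(f'{n}0.npz',p=p,d=d,**c)
    print(n,c)
s=arm.state();print(s)
E
```

```text
top {'fov_y': 54.98803054094223, 'cx': 319.99115002595056, 'cy': 240.9741401071857, 'R': array([[ 0.00885131, -0.99994174,  0.00617875],
       [-0.99413618, -0.00946553, -0.1077203 ],
       [ 0.10777251, -0.00518905, -0.99416204]]), 't': array([0.04962799, 0.52664603, 1.02366998])}
side {'fov_y': 42.746879135189594, 'cx': 323.8080411039751, 'cy': 238.95922662006802, 'R': array([[-0.94357187, -0.33085068, -0.01448959],
       [-0.20923678,  0.62950575, -0.74829305],
       [ 0.25669454, -0.70303652, -0.66321005]]), 't': array([0.51113336, 0.16499303, 1.20363534])}
{'time_s': 0.1, 'qpos': array([ 1.14510085,  0.46940035, -0.04860958,  1.53354398,  0.02408876,
        1.14100419, -0.08232291]), 'dq': array([-0.00014709, -0.00202826,  0.0004646 , -0.00237647, -0.00168919,
       -0.00033898,  0.00084016]), 'effort': array([ 7.75610788e-04, -5.09173000e+01, -8.10205517e-02, -2.36828524e+01,
       -6.14186819e-02,  3.44682403e-02,  5.29807426e-05]), 'ee_pos': array([ 0.26069184, -0.62207638,  0.23259063]), 'ee_rot': array([-3.07826862e+00, -6.18884828e-01,  6.15201689e-04]), 'force': array([-0.01911291, -0.10971915,  1.0563597 ]), 'ft_torque': array([ 0.00785625,  0.01199942, -0.02754156]), 'gripper_force': 0.0, 'opening': 0.08691079122165185}
```

View pics/top0.png

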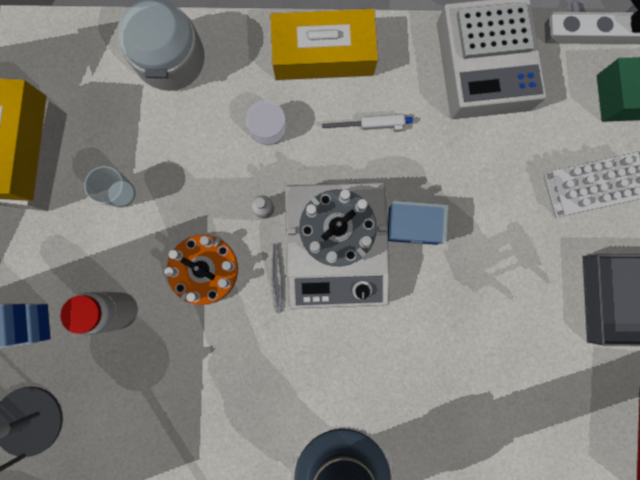

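View pics/side0.png

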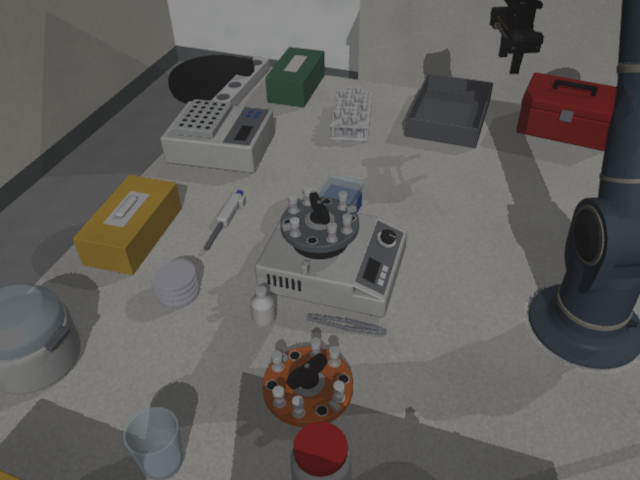

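The top view shows the mixer with the grey head and black wings at about (338,228), wings running up-right. Ridges are at (294,230) and (385,~228), the blue tip box at (418,222), the forceps at (278,275) and the bottle at (262,205). The side view confirms the layout, and the orange look-alike is well clear.

```bash
python3 - <<'E'
from h import *
z=np.load('top0.npz'); p,d=z['p'].astype(int),z['d']; P=pts(d,z)
w=np.zeros((480,640),bool); w[175:280,285:395]=1
m=w&(P[...,2]>.165)&(p.max(-1)<60)
q=P[m]; print('wing',m.sum(),q.mean(0),np.percentile(q[:,2],[5,50,95]))
u,s,vt=np.linalg.svd(q[:,:2]-q[:,:2].mean(0),full_matrices=False); print('wing dir',np.degrees(np.arctan2(vt[0,1],vt[0,0])),s/np.sqrt(len(q)))
m=w&(P[...,2]>.125)&(P[...,2]<.15); q=P[m]; 
(c,sz,a)=cv2.minAreaRect(q[:,:2].astype(np.float32)*1000); print('disc',c,sz)
m=w&(P[...,2]>.07)&(P[...,2]<.095); q=P[m]; print('deck',cv2.minAreaRect(q[:,:2].astype(np.float32)*1000))
s=arm.state(); from scipy.spatial.transform import Rotation as R
print(R.from_rotvec(s['ee_rot']).as_matrix())
E
```

```text
wing 254 [0.53944568 0.02195989 0.20562217] [0.17278006 0.18578918 0.19132698]
wing dir 144.47515179761672 [0.0304331 0.009376 ]
disc (544.509033203125, 20.401809692382812) (157.95603942871094, 156.16445922851562)
deck ((545.3423461914062, 11.556221008300781), (213.56240844726562, 240.32078552246094), 0.5203906893730164)
[[ 9.22298816e-01  3.86476866e-01 -7.24573101e-04]
 [ 3.86477543e-01 -9.22297402e-01  1.61585513e-03]
 [-4.37812620e-05 -1.77033250e-03 -9.99998432e-01]]
```

```bash
python3 - <<'E'
from h import *
from scipy.spatial.transform import Rotation as R
s=arm.state(); T=R.from_rotvec(s['ee_rot']).as_matrix(); c=arm.calibration('wrist')
C=-c['R'].T@c['t']; print('cam in tool',T.T@(C-s['ee_pos']),'\naxes\n',(c['R']@T).round(3),c['fov_y'])
g=np.array([.54,.02,.36]); print('shift', T.T@(g-s['ee_pos'])*1000)
E
```

```text
cam in tool [ 0.08113356 -0.00039448 -0.15201898] 
axes
 [[-0.002  1.     0.001]
 [-0.955 -0.001 -0.295]
 [-0.295 -0.002  0.955]] 65.78933455399087
shift [ 505.74811074 -484.46479531 -126.57404446]
```

Request:
jog_arm(
  grip=[1, 1, 1, 1, 1, 0.5, 0.5, 0.5],
  xyz=[
    [30, -25, -40],
    [70, -65, -80],
    [110, -105, -127],
    [150, -145, -127],
    [190, -185, -127],
    [230, -225, -127],
    [270, -265, -127],
    [310, -300, -127],
  ],
  twist=[-10, -20, -30, -40, -50, -60, -70, -80],
)

```text
time_s: 1.1
ee_pos: [0.431, -0.224, 0.3605]
ee_rot: [1.954, 2.46, -0.001]
force: [0.7, -0.4, -0.6]
opening: 0.0651
gripper_force: 0.0
```

```bash
cat >> h.py <<'E'
from scipy.spatial.transform import Rotation as R
def tool():
    s=arm.state(); T=R.from_rotvec(s['ee_rot']).as_matrix()
    print('t',round(s['time_s'],2),'pos',s['ee_pos'].round(4),'yaw',np.degrees(np.arctan2(T[1,0],T[0,0])).round(1),'q',s['qpos'].round(2),'F',s['force'].round(1),'M',s['ft_torque'].round(2),'open',round(s['opening'],4),round(s['gripper_force'],1))
    return s,T
E
python3 - <<'E'
from h import *
s,T=tool(); print(T.T@(np.array([.54,.02,.36])-s['ee_pos'])*1000)
E
```

```text
t 1.1 pos [ 0.431  -0.224   0.3605] yaw 103.1 q [ 0.85  0.09 -0.49  1.76  0.04  1.3   0.58] F [ 0.7 -0.4 -0.6] M [ 0.   -0.12  0.02] open 0.0651 0.0
[212.95065539 161.36786583   0.33613886]
```

Request:
jog_arm(
  grip=[0.45, 0.45, 0.45, 0.45, 0.45, 0.45, 0.45],
  xyz=[
    [40, 30, 0],
    [85, 65, 0],
    [130, 100, 0],
    [170, 130, 0],
    [213, 161, 0],
    [213, 161, 0],
    [213, 161, 0],
  ],
  twist=[-10, -20, -30, -40, -42, -42, -42],
)

```text
time_s: 1.98
ee_pos: [0.5407, 0.0165, 0.36]
ee_rot: [-0.952, -2.993, 0.002]
force: [-0.4, -0.4, 0.3]
opening: 0.0392
gripper_force: 0.0
```

```bash
python3 - <<'E'
from h import *
s,T=tool(); p,d,c=grab('wrist'); np.savez('w1.npz',p=p,d=d,**c); cv2.imwrite('pics/w1.png',p[...,::-1])
E
```

```text
t 1.98 pos [0.5407 0.0165 0.36  ] yaw 144.7 q [ 0.51  0.23 -0.74  1.64  0.16  1.33  0.69] F [-0.4 -0.4  0.3] M [-0.   -0.13  0.01] open 0.0392 0.0
```

View pics/w1.png

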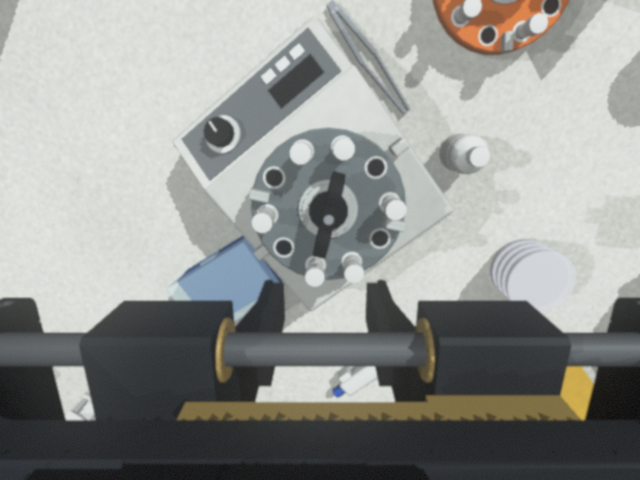

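The wrist view shows the wings from about (337,176) to (319,254), with the knob axis near (327,210). The ribs are near (260,196) and (393,226), and the ridges near (400,147) and (262,253). So the head needs roughly 50° ccw.

```bash
cat >> h.py <<'E'
def onplane(u,v,c,z):
    f=240/np.tan(np.radians(c['fov_y'])/2); Rm=np.array(c['R']); t=np.array(c['t'])
    C=-Rm.T@t; r=Rm.T@np.array([(u-c['cx'])/f,(v-c['cy'])/f,1]); return (C+r*(z-C[2])/r[2])[:2]
def blob(m,near):
    n,l,st,ce=cv2.connectedComponentsWithStats(m.astype(np.uint8)); i=1+np.argmin(np.hypot(*(ce[1:]-near).T)); return l==i
def ang(v): return np.degrees(np.arctan2(v[1],v[0]))
def pca(q):
    (c,s,a)=cv2.minAreaRect((q*1000).astype(np.float32)); u=np.linalg.svd(q-q.mean(0),full_matrices=False)[2][0]; return np.array(c),s,ang(u)
E
python3 - <<'E'
from h import *
z=np.load('w1.npz'); p,d=z['p'].astype(int),z['d']; P=pts(d,z); r0=np.array([.543,.020])
r=np.hypot(*(P[...,:2]-r0).transpose(2,0,1)); H=P[...,2]; g=p.mean(-1)
w=(H>.165)&(H<.2)&(r<.05)&(g<70); print('wing',w.sum(),pca(P[w][:,:2]))
k=(H>.094)&(H<.115)&(r>.083)&(r<.112); R2=[]
for near in((400,147),(262,253)):
    b=blob(k,near); v,u=np.nonzero(b); R2.append(onplane(u.mean(),v.mean(),z,.104)); print('ridge',b.sum(),u.mean(),v.mean(),R2[-1])
print('axis',np.mean(R2,0),'bar ang',ang(R2[0]-R2[1]))
k=(H>.130)&(H<.150)&(r>.055)&(r<.082)&(g>125); Q=[]
for near in((260,196),(393,226)):
    b=blob(k,near); v,u=np.nonzero(b); Q.append(onplane(u.mean(),v.mean(),z,.140)); print('rib',b.sum(),u.mean(),v.mean(),Q[-1],np.median(H[b]))
print('c',np.mean(Q,0),'rib ang',ang(Q[1]-Q[0]))
k=(H>.168)&(H<.185)&(r>.045)&(r<.08)&(g>130)
n,l,st,ce=cv2.connectedComponentsWithStats(k.astype(np.uint8))
for i in range(1,n):
    if st[i,4]>60: q=P[l==i]; print('cap',st[i,4],ce[i],ang(q[:,:2].mean(0)-r0).round(1),np.median(q,0).round(4))
E
```

```text
wing 1006 (array([540.84667969,  20.2909565 ]), (12.029544830322266, 78.71062469482422), np.float64(-49.05604522472336))
ridge 223 398.5964125560538 146.26008968609867 [0.5373067 0.1153207]
ridge 145 260.3862068965517 251.84137931034482 [ 0.54557296 -0.07910368]
axis [0.54143983 0.01810851] bar ang 92.43455464447523
rib 4 260.75 198.0 [ 0.49410441 -0.03035429] 0.1498754681323221
rib 2 394.5 223.0 [0.59481819 0.06631376] 0.14966597108333507
c [0.5444613  0.01797974] rib ang 43.82577708619501
cap 394 [343.33756345 148.41878173] 133.6 [0.4997 0.0655 0.1746]
cap 394 [299.79695431 152.72081218] 169.2 [0.4803 0.0319 0.1747]
cap 362 [394.90331492 208.99447514] 61.1 [0.5724 0.0736 0.1745]
cap 363 [261.74931129 221.66666667] -120.6 [ 0.5105 -0.0347  0.1744]
cap 323 [353.33436533 272.32198142] -12.7 [0.6026 0.0065 0.1744]
cap 315 [314.03174603 275.75238095] -49.3 [ 0.5834 -0.0269  0.1743]
```

Cap pairs put the head axis at (0.5415, 0.0193), with head y at 42° and the bar at about 92°. So the head turns about 50° ccw. I'll line up over the wings first, then descend.

```bash
python3 - <<'E'
from h import *
s,T=tool(); print(T.T@(np.array([.5415,.0195,.168])-s['ee_pos'])*1000)
E
```

```text
t 2.02 pos [0.5407 0.0158 0.3601] yaw 144.6 q [ 0.51  0.23 -0.74  1.64  0.16  1.33  0.69] F [ 1.1 -0.6 -0.3] M [ 0.03 -0.15 -0.  ] open 0.0393 0.0
[  1.45451915   3.78159339 192.09526099]
```

Request:
jog_arm(
  grip=[0.45, 0.45, 0.45, 0.45, 0.45, 0.45, 0.45, 0.45],
  xyz=[
    [1, 3, 30],
    [1.5, 3.8, 70],
    [1.5, 3.8, 110],
    [1.5, 3.8, 140],
    [1.5, 3.8, 165],
    [1.5, 3.8, 180],
    [1.5, 3.8, 192],
    [1.5, 3.8, 192],
  ],
  twist=[8, 13.7, 13.7, 13.7, 13.7, 13.7, 13.7, 13.7],
)

```text
time_s: 3.02
ee_pos: [0.5417, 0.0207, 0.1682]
ee_rot: [-1.303, -2.858, 0.001]
force: [-0.5, -0.1, 1.2]
opening: 0.0392
gripper_force: 0.0
```

```bash
python3 - <<'E'
from h import *
s,T=tool(); print(T.T@(np.array([.5415,.0195,.168])-s['ee_pos'])*1000)
p,d,c=grab('wrist'); cv2.imwrite('pics/w2.png',p[...,::-1])
E
```

```text
t 3.02 pos [0.5417 0.0207 0.1682] yaw 131.0 q [ 0.4   0.4  -0.66  1.89  0.3   0.95  0.32] F [-0.5 -0.1  1.2] M [ 0.05 -0.12  0.03] open 0.0392 0.0
[-0.76649022 -0.92105349  0.18841497]
```

View pics/w2.png

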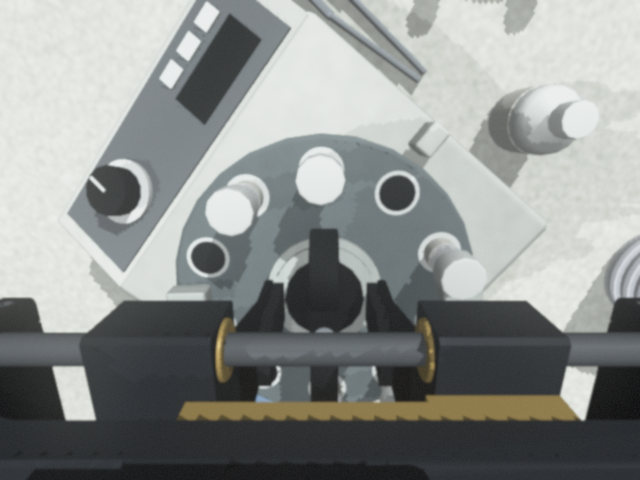

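The wings at (323,230–400) are centred between the fingers, clear of all caps. I'll close to a loose fit so the head can drop freely, then turn ccw.

Request:
jog_arm(
  grip=[0.16, 0.16, 0.16, 0.16, 0.16, 0.16, 0.16, 0.16],
  xyz=[
    [0, 0, 0],
    [0, 0, 0],
    [0, 0, 0],
    [0, 0, 0],
    [0, 0, 0],
    [0, 0, 0],
    [0, 0, 0],
    [0, 0, 0],
  ],
  twist=[0, 0, -4, -10, -17, -24, -31, -38],
  squeeze=10,
)

```text
time_s: 4.08
ee_pos: [0.5417, 0.0206, 0.1689]
ee_rot: [-0.295, -3.127, 0.002]
force: [-0.9, -0.7, 1.3]
opening: 0.0138
gripper_force: 5.8
```

```bash
python3 - <<'E'
from h import *
s,T=tool()
E
```

```text
t 4.08 pos [0.5417 0.0206 0.1689] yaw 169.2 q [ 0.51  0.44 -0.81  1.89  0.38  0.98  0.91] F [-0.9 -0.7  1.3] M [-0.17  0.2  -0.09] open 0.0138 5.8
```

Request:
jog_arm(
  grip=[0.16, 0.16, 0.16, 0.16, 0.16, 0.16, 0.16, 0.16],
  xyz=[
    [0, 0, 0],
    [0, 0, 0],
    [0, 0, 0],
    [0, 0, 0],
    [0, 0, 0],
    [0, 0, 0],
    [0, 0, 0],
    [0, 0, 0],
  ],
  twist=[-4, -7, -9, -11, -13, -15, -17, -18],
)

```text
time_s: 5.08
ee_pos: [0.5417, 0.0207, 0.1683]
ee_rot: [0.194, -3.135, 0.001]
force: [-0.1, -3.0, -0.9]
opening: 0.0136
gripper_force: 1.4
```

```bash
cat > cap.py <<'E'
from h import *
s,T=tool(); p,d,z=grab('wrist'); P=pts(d,z); H=P[...,2]; g=p.mean(-1); r=np.hypot(P[...,0]-.5415,P[...,1]-.0193)
k=(H>.155)&(H<.185)&(r>.045)&(r<.08)&(g>130)
n,l,st,ce=cv2.connectedComponentsWithStats(k.astype(np.uint8))
for i in range(1,n):
    if st[i,4]>100: q=P[l==i]; print('cap',st[i,4],ce[i],ang(q[:,:2].mean(0)-[.5415,.0193]).round(1),np.median(q,0).round(4))
import sys; cv2.imwrite('pics/%s.png'%sys.argv[1],p[...,::-1])
E
python3 cap.py w3
```

```text
t 5.08 pos [0.5417 0.0207 0.1683] yaw -172.9 q [ 0.56  0.47 -0.88  1.88  0.43  0.99  1.18] F [-0.1 -3.  -0.9] M [-0.55  0.14 -0.01] open 0.0136 1.4
cap 1825 [326.24657534 173.29534247] -175.2 [0.4796 0.0141 0.1673]
cap 1911 [239.40920984 198.9429618 ] -139.5 [ 0.4945 -0.0207  0.1677]
cap 1663 [454.8502706  270.72459411] 114.0 [0.5155 0.0766 0.1661]
```

All visible caps are now at 0.166–0.168, against 0.1745 before, so the head dropped 8 mm onto the bar. I'll ease open, go down 8 mm and regrip squarely.

Request:
jog_arm(
  grip=[0.25, 0.25, 0.25, 0.25, 0, 0, 0, 0],
  xyz=[
    [0, 0, 0],
    [0, -1, 0],
    [0, -1, 4],
    [0, -1, 8],
    [0, -1, 8],
    [0, -1, 8],
    [0, -1, 8],
    [0, -1, 8],
  ],
  twist=[0, 3, 6, 6, 6, 6, 6, 6],
  squeeze=45,
)

```text
time_s: 6.12
ee_pos: [0.5421, 0.0196, 0.1605]
ee_rot: [0.028, -3.141, 0.001]
force: [-0.2, -1.9, -0.4]
opening: 0.0116
gripper_force: 45.0
```

```bash
python3 cap.py w4
```

```text
t 6.12 pos [0.5421 0.0196 0.1605] yaw -179.0 q [ 0.54  0.47 -0.85  1.89  0.42  0.97  1.09] F [-0.2 -1.9 -0.4] M [-0.41 -0.09  0.04] open 0.0116 45.0
cap 2000 [317.09  175.172] -176.9 [0.4795 0.0159 0.1667]
cap 2070 [229.60724638 207.77198068] -141.4 [ 0.4931 -0.0191  0.1665]
cap 1871 [460.79315874 268.38963121] 112.1 [0.5175 0.0771 0.1666]
```

View pics/w4.png

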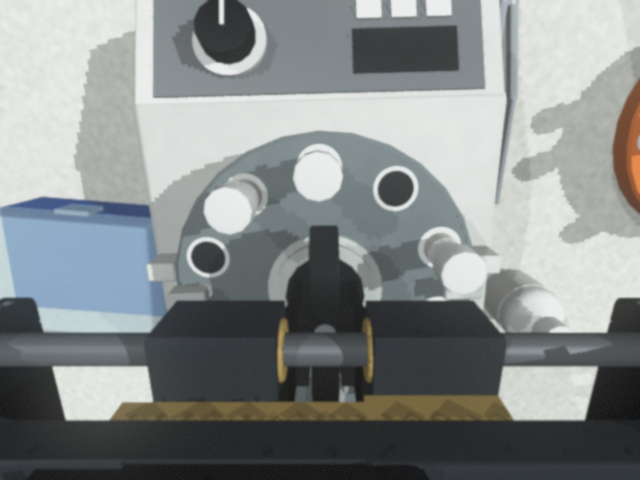

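The fingers hold the wings squarely at (323,230–390), and the head is flat with all caps at 0.1666. Now I turn clockwise.

Request:
jog_arm(
  grip=[0, 0, 0, 0, 0, 0, 0, 0],
  xyz=[
    [0, 0, 0],
    [0, 0, 0],
    [0, 0, 0],
    [0, 0, 0],
    [0, 0, 0],
    [0, 0, 0],
    [0, 0, 0],
    [0, 0, 0],
  ],
  twist=[5, 12, 20, 28, 36, 44, 52, 60],
)

```text
time_s: 7.18
ee_pos: [0.5425, 0.0208, 0.1605]
ee_rot: [1.55, 2.732, 0.002]
force: [1.1, -0.5, -3.3]
opening: 0.0116
gripper_force: 45.0
```

```bash
python3 cap.py w5
```

```text
t 7.17 pos [0.5425 0.0208 0.1605] yaw 120.9 q [ 0.37  0.4  -0.61  1.9   0.28  0.92  0.16] F [ 1.1 -0.5 -3.3] M [-0.15 -0.45  0.2 ] open 0.0116 45.0
cap 2018 [363.1555996  179.82556987] 105.8 [0.524  0.0809 0.1666]
cap 1979 [199.12632643 243.29560384] 175.9 [0.4798 0.024  0.1665]
cap 736 [466.6576087  294.36956522] 40.7 [0.5894 0.0618 0.1653]
```

Request:
jog_arm(
  grip=[0, 0, 0, 0, 0, 0, 0, 0],
  xyz=[
    [0, 0, 0],
    [0, 0, 0],
    [0, 0, 0],
    [0, 0, 0],
    [0, 0, 0],
    [0, 0, 0],
    [0, 0, 0],
    [0, 0, 0],
  ],
  twist=[7, 14, 21, 28, 35, 41, 46, 51],
)

```text
time_s: 8.22
ee_pos: [0.5435, 0.0209, 0.1606]
ee_rot: [2.571, 1.803, 0.006]
force: [4.1, -0.5, -4.5]
opening: 0.0118
gripper_force: 45.0
```

```bash
python3 cap.py w6
```

```text
t 8.22 pos [0.5435 0.0209 0.1606] yaw 70.1 q [ 0.22  0.37 -0.41  1.91  0.18  0.9  -0.64] F [ 4.1 -0.5 -4.5] M [-0.18 -0.93  0.24] open 0.0118 45.0
cap 1916 [232.30271399 205.08037578] 104.6 [0.5255 0.0814 0.1667]
cap 2079 [413.07070707 203.2034632 ] 35.9 [0.5937 0.0572 0.1669]
cap 2013 [460.5290611  273.03179334] 1.3 [0.6045 0.0212 0.1667]
```

Request:
jog_arm(
  grip=[0, 0, 0, 0],
  xyz=[
    [0, 0, 0],
    [0, 0, 0],
    [0, 0, 0],
    [0, 0, 0],
  ],
  twist=[2, 4, 6, 6],
)

```text
time_s: 8.78
ee_pos: [0.5434, 0.0207, 0.1608]
ee_rot: [2.662, 1.666, 0.005]
force: [4.8, -0.1, -4.3]
opening: 0.0118
gripper_force: 45.0
```

```bash
python3 -c "
from h import *
tool()"
```

```text
t 8.78 pos [0.5434 0.0207 0.1608] yaw 64.1 q [ 0.2   0.36 -0.39  1.91  0.17  0.9  -0.73] F [ 4.8 -0.1 -4.3] M [-0.04 -1.43  0.19] open 0.0118 45.0
```

Request:
jog_arm(
  grip=[0, 0, 0, 0],
  xyz=[
    [0, 0, 0],
    [0, 0, 0],
    [0, 0, 0],
    [0, 0, 0],
  ],
  twist=[1.5, 3, 4, 4],
)

```text
time_s: 9.28
ee_pos: [0.5434, 0.0207, 0.1608]
ee_rot: [2.716, 1.576, 0.005]
force: [4.6, -1.2, -5.0]
opening: 0.0119
gripper_force: 45.0
```

```bash
python3 cap.py w7
```

```text
t 9.28 pos [0.5434 0.0207 0.1608] yaw 60.2 q [ 0.19  0.36 -0.38  1.91  0.17  0.9  -0.79] F [ 4.6 -1.2 -5. ] M [-0.07 -1.4   0.73] open 0.0119 45.0
cap 2074 [392.34281581 190.42912247] 35.4 [0.5941 0.0567 0.1674]
cap 1851 [214.17720151 221.51107509] 104.4 [0.5257 0.0814 0.1669]
cap 2066 [453.62778316 252.47192643] 0.9 [0.6046 0.0208 0.1672]
```

The moment jumped from 0.2 to 0.7 N m, which suggests the stop. A little more turn should confirm it.

Request:
jog_arm(
  grip=[0, 0, 0, 0],
  xyz=[
    [0, 0, 0],
    [0, 0, 0],
    [0, 0, 0],
    [0, 0, 0],
  ],
  twist=[1, 2, 3, 3],
)

```text
time_s: 9.82
ee_pos: [0.5434, 0.0207, 0.1608]
ee_rot: [2.756, 1.505, 0.005]
force: [5.6, -0.4, -4.4]
opening: 0.0128
gripper_force: 46.7
```

```bash
python3 -c "
from h import *
tool()"
```

```text
t 9.82 pos [0.5434 0.0207 0.1608] yaw 57.3 q [ 0.18  0.36 -0.37  1.91  0.16  0.9  -0.84] F [ 5.6 -0.4 -4.4] M [-0.12 -1.35  0.96] open 0.0128 46.7
```

Torque is 0.96 N m and the pads are starting to be wedged open, so the knob is tight on its stop. I'll release and lift straight up.

Request:
jog_arm(
  grip=[0.4, 0.4, 0.4, 0.4, 0.4, 0.4, 0.4, 0.4],
  xyz=[
    [0, 0, 0],
    [0, 0, 0],
    [0, 0, -5],
    [0, 0, -25],
    [0, 0, -60],
    [0, 0, -110],
    [0, 0, -160],
    [0, 0, -200],
  ],
  twist=[0, 0, 0, 0, 0, 0, 0, 0],
)

```text
time_s: 10.82
ee_pos: [0.5417, 0.0204, 0.3632]
ee_rot: [2.76, 1.5, 0.002]
force: [0.7, -0.5, -0.9]
opening: 0.035
gripper_force: 0.0
```

```bash
python3 cap.py w8; python3 - <<'E'
from h import *
p,d,z=grab('wrist'); P=pts(d,z); H=P[...,2]; r=np.hypot(P[...,0]-.5415,P[...,1]-.0193)
w=(H>.157)&(H<.195)&(r<.05)&(p.mean(-1)<70); print('wing',w.sum(),pca(P[w][:,:2]))
E
```

```text
t 10.82 pos [0.5417 0.0204 0.3632] yaw 57.0 q [ 0.21  0.18 -0.39  1.65  0.07  1.32 -0.76] F [ 0.7 -0.5 -0.9] M [-0.07 -0.08  0.01] open 0.035 0.0
cap 384 [351.96354167 149.9453125 ] 35.4 [0.5943 0.0568 0.1667]
cap 378 [275.05026455 168.94179894] 104.8 [0.5252 0.0812 0.1665]
cap 380 [382.54210526 177.10526316] 0.7 [0.6052 0.0201 0.1664]
cap 333 [272.12912913 243.5975976 ] 176.4 [0.4807 0.0233 0.1666]
cap 342 [373.61403509 250.58187135] -71.3 [ 0.5609 -0.0377  0.1664]
cap 319 [302.23197492 267.07523511] -146.6 [ 0.4915 -0.0136  0.1664]
wing 811 (array([543.07537842,  21.81556511]), (79.28520965576172, 11.979047775268555), np.float64(-115.96031894159141))
```

View pics/w8.png

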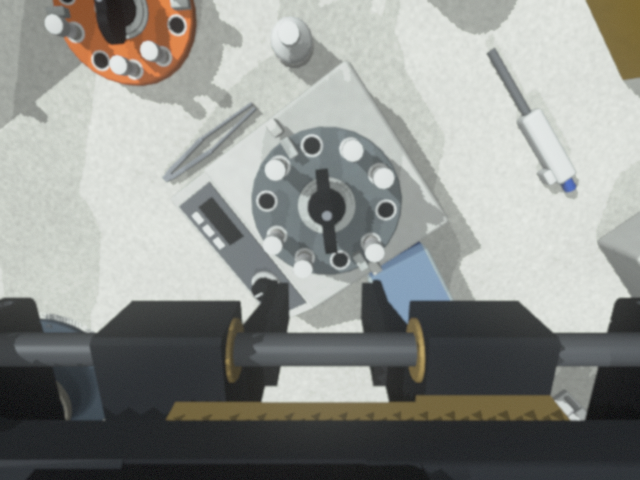

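The head is level, with all six caps at 0.1665, and the wings at (327,205) are free. The knob reads 114.4° of 114.6° relative to the head, and the forceps, bottle and tip box look undisturbed.

```bash
python3 -c "
from workcell import arm
print(arm.finish_job())"
```

```text
the job is handed in; nothing more can be done
None
```

The head dropped fully home over the bar, the knob was turned clockwise tight to its stop (measured 114.4° of 114.6°) and released, and the job was handed in at about 11 s, with the tubes and bystanders apparently undisturbed in the last picture.

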